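# Set a hinge bracket to its mark and clamp it

### The arm

A 6-joint arm with a two-finger parallel gripper is mounted at the origin on the work surface. World frame = base frame: x ahead of the robot, y to its left, z up, the work surface at z = 0. Lengths are in mm, angles in rad, forces in N, time in s.
With the tool pointing down it reaches from about 275 to 825 mm from the base axis. Payload 4.9 kg.
Tool frame: the origin (TCP) lies at the very end of the fingers, on their centre line; the grasp point (between the pads) lies 19 mm behind it; z points along the fingers, y is the line along which they close (so a half turn about z gives the same grasp; the last joint's range is limited). The gripper opens to 85 mm and grips with 20 to 120 N. Pads are 22 mm wide; open, the fingers measure 114 mm over their backs; the gripper's body (76 mm by 85 mm) begins 54 mm behind the grasp point. The pads swing forward as they close: fully open they stand 13 mm farther back than shut.
Start: joints at [1.199, 0.326, -0.193, 1.052, 0, 1.437], TCP at [129.554, 534.541, 231.281] pointing down, gripper open.
Joint ranges: [-2.65, 2.65], [-0.97, 1.79], [-1.3, 1.35], [-1.93, 2.1], [-1.47, 1.37], [-3.14, 3.14]. Speed limits (rad/s): [2.57, 2.57, 3.14, 3.14, 3.14, 3.14].

### API

Orientations are given as [roll, pitch, yaw] about the fixed x, y, z axes, in that order (R = Rz(yaw) Ry(pitch) Rx(roll)).
In Python, from bench import bot, solve_ik, imaging gives the robot as it stands. Calls block until the motion is done:
- bot.move_ptp(position, orientation): joint-space move of the TCP to a pose.
- bot.movel(position, rot=None, max_speed=150, threshold=None): straight line of the TCP; rot=None keeps the orientation; max_speed is the mean speed in mm/s. With threshold (N) it stops when the force on the tool has changed by that much, and returns True; else False.
- bot.move_j(angles): joint-space move.
- bot.grip(opening, effort=None): opening from 0.0 (shut) to 1.0 (fully open); effort is the grip in N (None keeps the last); returns when the fingers have stopped.
- bot.dwell(seconds).
- solve_ik(position, orientation): joint angles nearest the present ones, or None.
- bot.get_state(): the state.
- imaging.capture(name): name is "scene" or "side" or "wrist"; returns the picture (480x640x3 uint8, blue, green, red); there is no depth.
- imaging.camera_model(name): a dict with "K" (3x3 intrinsics, pixels), "position" and "rotation" of the camera in the world. Camera axes: x right, y up, looking along -z (the intrinsics and any distortion apply to the point x, -y, -z); pixel columns grow to the right and rows downward; lengths in mm; the calibration is good to about 2 mm. A picture is of the moment at which its call begins: read the wrist's pose just before it. camera_model takes no time and is no camera call; for the wrist camera it gives the pose at the moment of the call.
A pose or a line that the arm cannot do raises bot.IKError and nothing moves.
- bot.sign_off(): hands the job in; it is judged then, once.
The state is a dict: "t": time; "qpos": joint angles; "joint_velocities": joint speeds; "effort": joint torques, N m; "tcp_pos": TCP position; "orientation": TCP orientation; "contact_force": force on the tool from outside, world axes, zero at the start; "wrist_torque": the same for the moment, N m; "opening": opening from 0.0 (shut) to 1.0 (fully open); "gripper_force": force on a finger pad.
Only numpy, scipy, OpenCV 4.12 (cv2) and the standard library are available. Lean on these libraries where they do the work, as an engineer would, in place of code of your own. Each camera call takes 0.05 s, during which the arm holds its last target. There are 200 camera calls.

### The job

Slide the loose hinge bracket along its slots until its pointer stands at the scribed line of the index plate, moving it gently and without jamming it on its screws. Then tighten it there by pressing the clamp lever down onto it, firmly with a push of about 10 N on the lever's pad but not above 15 N, and let go so that it stays clamped on the mark. Leave the connector, screwdriver, tape roll and parts tray alone.

Things in the scene. Friction and masses are not known exactly. Their poses are not given: they have to be found in the camera images.
- panel: Fixed aluminium panel, 250 (x) x 350 (y) mm, top face 40 mm above the bench. Origin: on the bench under its centre; z up, y is the slide direction. Two fixed screws (8 mm shanks; 16 mm heads, tops 10.5 mm above the panel) at x = -12, y = -45 and 45 mm pass through the bracket's slots. The clamp's cheeks (22 x 34 mm in plan, 34 mm high) stand at x = 60, y = 0.
- bracket: Loose dark-grey metal hinge bracket, 0.2 to 0.5 kg: plate 6 mm thick on the panel, x -40 to 40, y -105 to 85 mm, origin underneath. Two slots along y give it 1.25 mm sideways play, under 2 degrees of yaw, and a slide of 23 mm either way from the panel's centre; the screw heads stop it lifting. It rubs with a few N. It starts 12 to 36 mm short of the mark, which lies towards +y.
- lug (a point): Centre of the top face of the bracket's upright lug, the thing to hold or push: a flat block 12 mm thick (bracket x), 34 mm long (bracket y), standing 50 mm above the base plate, so its top is 56 mm above the panel.
- pointer (a point): Tip of the small pointed tab on the far (+x) edge of the bracket's base plate, 6 mm above the panel.
- index_plate: Fixed steel plate, 26 (x) x 60 (y) x 2 mm, flat on the panel beyond the bracket's far edge, its dark scribed line crossing its middle along x. Same axes as the panel; it lies elsewhere along y in each run.
- mark (a point): The end of the scribed line nearest the bracket; axes as the panel's. The pointer is on the mark when its y in these axes is zero.
- lever: Steel clamp lever, 18 x 8 mm, crossing above the bracket's middle. Origin: its pivot, 22 mm above the panel at panel x = 60, y = 0; it turns about the panel's y and points along its own -x (towards the robot). Starts raised 0.35 to 0.6 rad; stiff and self-locking, stays where left. Its sprung foot, 40 mm from the pivot, is set to another height each time: it meets the bracket at 0.2 to 0 rad.
- lever_pad (a point): Centre of the top of the round black pad (32 mm across) at the lever's end, 130 mm from the pivot, 8 mm above its mid-line; 30 mm above the panel when level. Press here, down. About 5 N moves the lever; where the foot meets the bracket must be felt: from there the push rises by about 2 N per mm. A push of 10 N clamps well and stays; under 9 N is slack, 16 N overloads it.
- connector: Loose black connector with a metal shell, 22 x 45 x 20 mm, lying on the panel's corner: leave alone. Origin under its centre.
- screwdriver: Loose screwdriver, 170 mm, on the bench: leave alone. Origin at its underside.
- tape_roll: Loose amber tape roll, 76 mm across, 19 mm high, on the bench: leave alone. Origin under its centre.
- parts_tray: Loose blue divided tray, 100 x 130 x 30 mm, on the bench: leave alone. Origin under its centre.
There are look-alikes about, which are no part of the job. There is more than one size of the bracket; the one meant has the size given above.

How it is judged (in metres and radians):
On the way, in this order (a step that is already met when the one before it is completed fails the run):
1. the bracket's pointer is on the mark to 2 mm, the lever not yet bearing on the bracket (y of pointer in the frame of mark between -0.002 and 0.002 m and contact force between lever and bracket below 0.5 N), for 0.2 s.
2. the lever clamps the bracket with at least 10 N (contact force between lever and bracket above 10 N), for 0.2 s.
At the end, for the whole second after the job is handed in: The pointer is within 2 mm of the scribed line along the slide, the released lever bears on the bracket with at least 10 N under its foot (about 10 N was pushed on the pad), and both are at rest (y of pointer in the frame of mark between -0.002 and 0.002 m and contact force between lever and bracket above 10 N and linear speed of bracket below 0.005 m/s and angular speed of lever below 0.02 rad/s); the robot touches nothing.
It fails at once if the clamp is overloaded: more than 36 N under its foot (16 N or more on the pad) (contact force between lever and bracket above 36 N).
It fails at once if the bracket, not yet clamped, is jammed or pressed against the panel or its screws with more than 40 N (contact force between bracket and panel above 40 N and contact force between lever and bracket below 1 N).
It fails at once if the connector, screwdriver, tape roll or parts tray is moved by more than 15 mm (distance of any of screwdriver, tape_roll, parts_tray, connector from where it was at the start of the episode above 0.015 m).
It also fails if it takes over 64 s, if anything falls off the work surface, if the arm or the gripper's body presses on something with over 40 N, if the wrist force passes 120 N, or if a joint passes its speed limit or range.

## Working session

There is one attempt and no reset: what is moved stays moved. The work goes in short steps, each a Python script; the robot and the scene stay as the last script left them, time stands still between calls to the robot, and variables do not carry over. Pictures are saved under pics/ and viewed, at most 10 in all, crops included, and the job is handed in when it is done.

```bash
mkdir -p pics; ls
python3 - <<'E'
from bench import bot, imaging
import cv2
for n in ("scene","side","wrist"):
    m=imaging.camera_model(n); print(n,m)
    cv2.imwrite(f"pics/{n}0.png",imaging.capture(n))
print(bot.get_state())
E
```

```text
pics
scene {'K': array([[599.26776012,   0.        , 335.84509796],
       [  0.        , 599.26776012, 238.21707751],
       [  0.        ,   0.        ,   1.        ]]), 'position': array([1065.10645245, -115.95601632, 1121.83121909]), 'rotation': array([5.40075955e-01, 4.93185042e-04, 1.36830800e+00])}
side {'K': array([[565.50167195,   0.        , 320.89865237],
       [  0.        , 565.50167195, 242.43951664],
       [  0.        ,   0.        ,   1.        ]]), 'position': array([ -80.23310672, -757.63645351,  912.32053968]), 'rotation': array([ 0.84694697,  0.01235345, -0.66357632])}
wrist {'K': array([[373.52711228,   0.        , 318.22530214],
       [  0.        , 373.52711228, 235.20243708],
       [  0.        ,   0.        ,   1.        ]]), 'position': array([ 48.31103629, 555.74096214, 373.53406116]), 'rotation': array([-3.33137582e-01,  1.26944668e-03,  1.33295511e+00])}
{'t': 0.15, 'qpos': array([ 1.19879807e+00,  3.26820371e-01, -1.93345364e-01,  1.05199935e+00,
        2.67806836e-05,  1.43655570e+00]), 'joint_velocities': array([-0.00049354, -0.00221945,  0.00314085,  0.00068648, -0.00064073,
        0.00100293]), 'effort': array([-1.07106054e-03, -4.43705177e+01,  2.62663972e+01,  1.04508860e-02,
       -2.35351536e-04,  4.78036256e-06]), 'tcp_pos': array([129.37970748, 534.11425579, 230.6596097 ]), 'orientation': array([-3.14023980e+00, -2.09731023e-04,  2.90383486e+00]), 'contact_force': array([-1.1222355 ,  0.89240254, -0.55584095]), 'wrist_torque': array([-0.05179161, -0.00343867, -0.03234994]), 'gripper_force': 0.0, 'opening': 1.0003159427786898}
```

View pics/scene0.png

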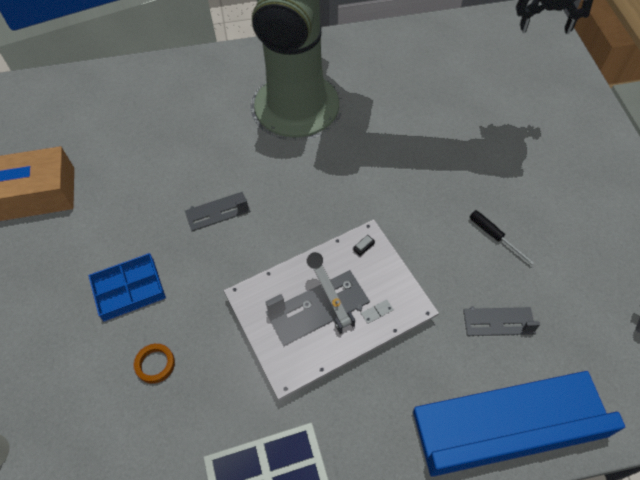

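View pics/side0.png

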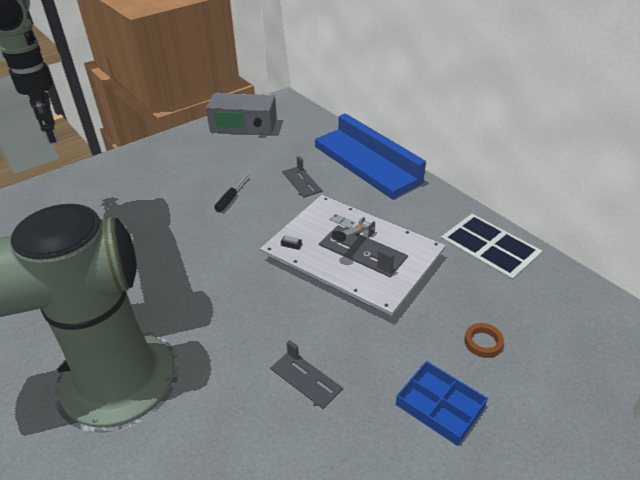

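The scene picture shows the panel with corners (375,221), (438,314), (280,399), (226,291). The candidate brackets are the loose ones at (217,211) and (500,321), and the one on the panel at about (320,305) under the lever. I choose the last: it has screws, lug at (277,307), lever pad at (316,260), index plate at (377,311). The side view agrees.

```bash
cat > h.py <<'E'
import numpy as np, cv2
from scipy.spatial.transform import Rotation as R
from bench import bot, solve_ik, imaging
def ray(m,uv):
    K=m["K"]; d=np.array([(uv[0]-K[0,2])/K[0,0],-(uv[1]-K[1,2])/K[1,1],-1.])
    return np.array(m["position"]), R.from_euler("xyz",m["rotation"]).as_matrix()@d
def cast(m,uv,z):
    o,d=ray(m,uv); return o+d*(z-o[2])/d[2]
def proj(m,P):
    q=R.from_euler("xyz",m["rotation"]).as_matrix().T@(np.asarray(P,float)-m["position"]); K=m["K"]
    return np.array([K[0,2]+K[0,0]*q[0]/-q[2],K[1,2]-K[1,1]*q[1]/-q[2]])
E
python3 - <<'E'
from h import *
m=imaging.camera_model("scene"); im=cv2.imread("pics/scene0.png")
hsv=cv2.cvtColor(im,cv2.COLOR_BGR2HSV)
mask=((hsv[...,2]>165)&(hsv[...,1]<50)).astype(np.uint8)
mask=cv2.morphologyEx(mask,cv2.MORPH_CLOSE,np.ones((5,5)))
cs,_=cv2.findContours(mask,cv2.RETR_EXTERNAL,cv2.CHAIN_APPROX_NONE)
c=[c for c in cs if cv2.pointPolygonTest(c,(250,300),False)>=0]
c=c[0] if c else max(cs,key=cv2.contourArea)
print(cv2.contourArea(c),cv2.boundingRect(c))
P=np.array([cast(m,p,40)[:2] for p in c[:,0]],np.float32)
print(cv2.minAreaRect(P))
for uv in [(375,221),(438,314),(280,399),(226,291)]: print(cast(m,uv,40))
s=imaging.camera_model("side")
for z,n in((70,'pad'),(96,'lug')):
    for mm,uv in((m,(316,260) if n=='pad' else (277,300)),(s,(340,237) if n=='pad' else(386,250))): print(n,cast(mm,uv,z))
E
```

```text
19869.5 (225, 220, 213, 178)
((569.5958862304688, -26.823837280273438), (248.09291076660156, 347.62005615234375), 17.238372802734375)
[404.43173787 104.74205041  40.        ]
[639.23324347 174.94827323  40.        ]
[ 742.24151867 -153.58982689   40.        ]
[ 505.96136028 -225.91932902   40.        ]
pad [489.10251195 -38.8068154   70.        ]
pad [543.89966694 -12.94768277  70.        ]
lug [ 572.9186944  -128.34944296   96.        ]
lug [ 574.3482592  -130.54493372   96.        ]
```

```bash
cat >> h.py <<'E'
C=np.array([569.6,-26.8]); YAW=0.301
ex=np.array([np.cos(YAW),np.sin(YAW)]); ey=np.array([-ex[1],ex[0]])
def w(x,y,z): return np.r_[C+x*ex+y*ey,z]      # panel -> world
def p(P): d=np.asarray(P)[:2]-C; return np.array([d@ex,d@ey])
ORI=[np.pi,0,YAW-np.pi]
E
python3 - <<'E'
from h import *
m=imaging.camera_model("scene")
pm=p(cast(m,(377,311),42)); print(pm, p(cast(m,(277,300),96)))
q=solve_ik(w(40,pm[1],170),ORI); print(q)
bot.grip(0.0); bot.move_ptp(w(30,pm[1]+10,170),ORI)
wm=imaging.camera_model("wrist"); im=imaging.capture("wrist")
np.savez("w1.npz",**wm); cv2.imwrite("pics/w1.png",im)
s=bot.get_state(); print(s["t"],s["tcp_pos"],p(s["tcp_pos"]),wm["position"],s["contact_force"])
E
```

```text
[63.94837083 70.23781097] [-26.93742371 -97.96774113]
[-0.03662968  0.44346326 -0.17911792  0.94821515  0.         -0.33762968]
3.3 [574.36982839  59.54940464 170.10516889] [30.15585312 81.05304108] [494.66489422  35.91587073 313.02103742] [ 1.30797524  0.30666673 -0.24090442]
```

View pics/w1.png

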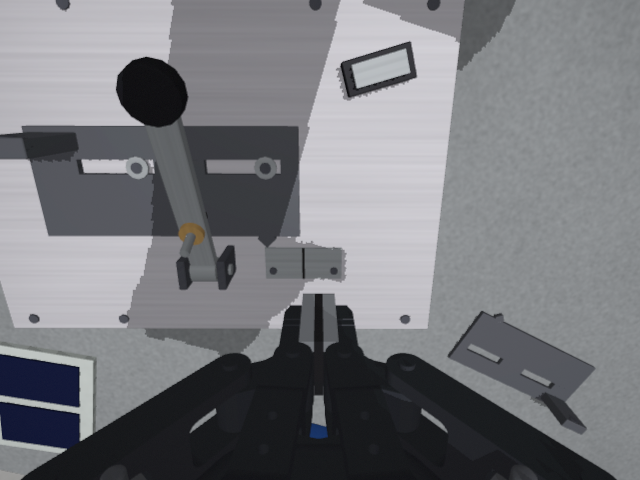

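The wrist view shows the lever pad at (152,91), screws at (137,168) and (265,168), the pointer near (266,243), the index plate's line at (304,262), and the lug at the left edge (40,145). Next is the close crop to check the choice and refine.

Run:
```python
from h import *
m=dict(np.load("w1.npz")); im=cv2.imread("pics/w1.png")
cv2.imwrite("pics/c1.png",cv2.resize(im[215:290,245:345],None,fx=8,fy=8,interpolation=cv2.INTER_CUBIC))
a=cast(m,(137,168),50.5);b=cast(m,(265,168),50.5)
print("screws",p(a),p(b),np.linalg.norm(b-a),(a+b)/2,np.arctan2(-(b-a)[0],(b-a)[1]))
print("ptr",p(cast(m,(266,244),46)),"line",p(cast(m,(304,250),42)),p(cast(m,(304,276),42)))
for z in (110,120,130): print("pad",z,p(cast(m,(152,91),z)))
```

```text
screws [-11.65903427 -44.55711226] [-11.74471317  45.03461896] 89.59177218723251 [558.35345228 -30.04129852  50.5       ] 0.30195632568357267
ptr [46.71504737 42.52711232] line [53.16868138 71.29526604] [75.4368752  71.04074333]
pad 110 [-59.94664902  -2.10056072]
pad 120 [-59.60312298   2.04744152]
pad 130 [-59.25959694   6.19544376]
```

View pics/c1.png

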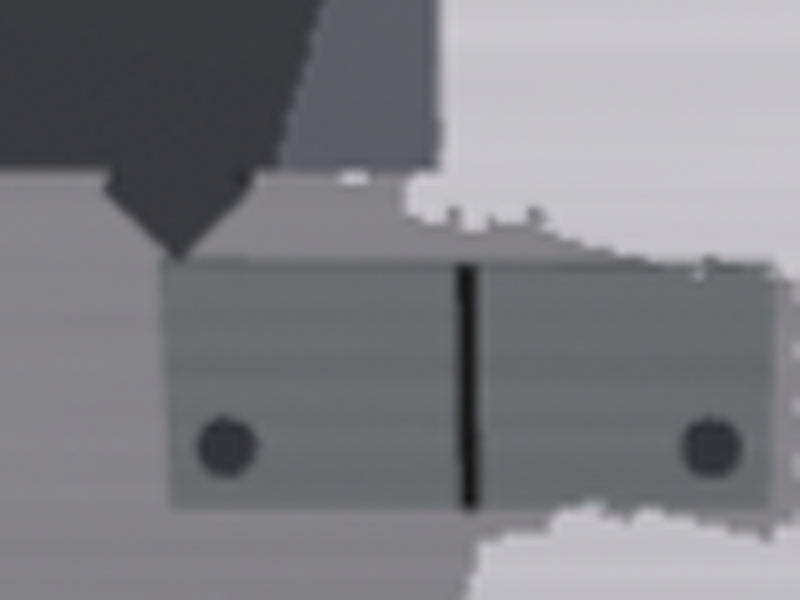

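Run:
```python
from h import *
m=dict(np.load("w1.npz"))
a=p(cast(m,(267.0,247.3),46)); l=p(cast(m,(303.0,247.7),42)); gap=l[1]-a[1]; print(a,l,gap)
bot.move_ptp(w(-27,-155,130),ORI)
bot.movel(w(-27,-155,60),max_speed=100)
f0=bot.get_state()["contact_force"]
hit=bot.movel(w(-27,-110,60),max_speed=25,threshold=2)
s=bot.get_state(); y=p(s["tcp_pos"])[1]; print(hit,y,s["contact_force"]-f0,s["t"])
if hit and y<-120:
    h2=bot.movel(w(-27,y+gap-2,60),max_speed=20,threshold=20)
    s=bot.get_state(); print(h2,p(s["tcp_pos"]),s["contact_force"]-f0,s["t"])
```

```text
[49.40874937 43.17161597] [51.25178497 70.5402883 ] 27.368672335718742
True -131.5579027890425 [0.68317086 0.45885551 0.73956966] 6.125
False [ -26.95873786 -106.10729067] [-0.23715101 -0.56732219  0.40291857] 7.5667
```

```bash
cat >> h.py <<'E'
def look(n):
    bot.move_ptp(w(30,81,170),ORI); bot.dwell(0.2)
    m=imaging.camera_model("wrist"); im=imaging.capture("wrist"); np.savez(n+".npz",**m); cv2.imwrite(f"pics/{n}.png",im)
    u,v=np.int32(proj(m,w(51,70.5,44))); x0,y0=u-50,v-30
    cv2.imwrite(f"pics/{n}c.png",cv2.resize(im[y0:y0+75,x0:x0+100],None,fx=8,fy=8,interpolation=cv2.INTER_CUBIC))
    print("crop origin",x0,y0,"t",bot.get_state()["t"])
E
python3 - <<'E'
from h import *
y=p(bot.get_state()["tcp_pos"])[1]
bot.movel(w(-27,y-8,60),max_speed=60); bot.movel(w(-27,y-8,150),max_speed=150); look("w2")
E
```

```text
crop origin 255 219 t 9.6833
```

View pics/w2c.png

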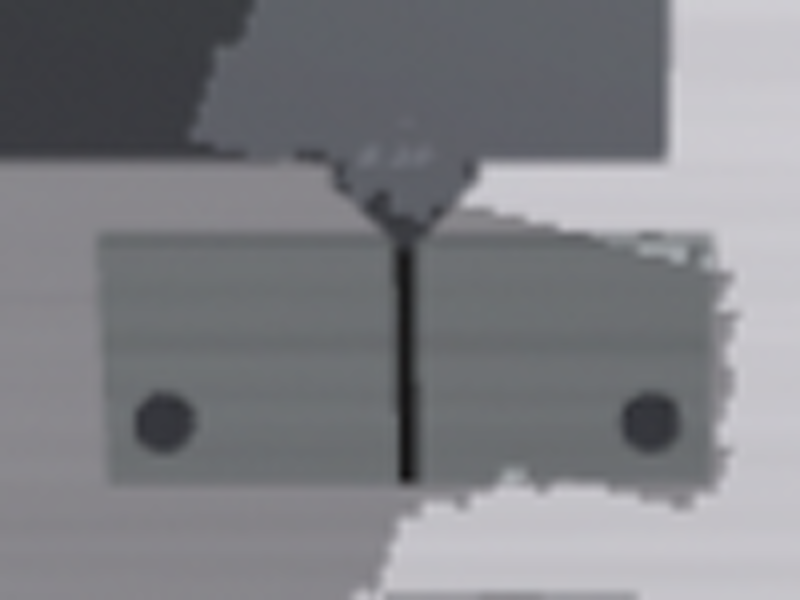

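The pointer tip, crop (406,237), stands right at the top of the line, crop (404,245). I'll check the number and then press the lever along its arc, reading the force at each step.

Run:
```python
from h import *
m=dict(np.load("w2.npz"))
f=lambda u,v:(255+u/8-.44,219+v/8-.44)
dy=p(cast(m,f(406,237),46))[1]-p(cast(m,f(404,245),42))[1]; print("dy",dy)
if abs(dy)>1.0: raise SystemExit
def arc(th,up=0):
    c,s=np.cos(th),np.sin(th)
    x=60-130*c+(8+up)*s; z=62+130*s+(8+up)*c
    Rm=R.from_euler("z",YAW)*R.from_euler("y",th)*R.from_euler("z",-YAW)*R.from_euler("xyz",ORI)
    return w(x,0,z),Rm.as_euler("xyz"),np.r_[s*ex,c]
P,o,n=arc(.42,25); bot.move_ptp(P,o); bot.dwell(.3)
th=.42; P,o,n=arc(th,0); print("hit early",bot.movel(P,rot=o,max_speed=40,threshold=3))
bot.dwell(.2); 
f0=bot.get_state()["contact_force"]; log=[]; F=0
while th>-0.06 and F<10.3:
    th-=(1.0 if F<5.8 else 0.4)/130
    P,o,n=arc(th); bot.movel(P,rot=o,max_speed=15)
    s=bot.get_state(); F=(s["contact_force"]-f0)@n; log.append((round(th,3),round(F,1)))
    if s["t"]>50: break
print(log,s["t"],s["contact_force"]-f0)
```

```text
dy 0.35684773251442437
hit early False
[(0.412, np.float64(-0.0)), (0.405, np.float64(-0.4)), (0.397, np.float64(-0.1)), (0.389, np.float64(1.0)), (0.382, np.float64(3.4)), (0.374, np.float64(4.0)), (0.366, np.float64(2.9)), (0.358, np.float64(2.2)), (0.351, np.float64(2.6)), (0.343, np.float64(2.4)), (0.335, np.float64(2.3)), (0.328, np.float64(2.4)), (0.32, np.float64(2.5)), (0.312, np.float64(2.6)), (0.305, np.float64(2.9)), (0.297, np.float64(3.3)), (0.289, np.float64(2.5)), (0.282, np.float64(2.4)), (0.274, np.float64(2.8)), (0.266, np.float64(2.9)), (0.258, np.float64(1.7)), (0.251, np.float64(2.1)), (0.243, np.float64(2.7)), (0.235, np.float64(2.1)), (0.228, np.float64(2.0)), (0.22, np.float64(2.6)), (0.212, np.float64(2.0)), (0.205, np.float64(2.3)), (0.197, np.float64(2.3)), (0.189, np.float64(2.0)), (0.182, np.float64(2.7)), (0.174, np.float64(2.4)), (0.166, np.float64(1.7)), (0.158, np.float64(2.4)), (0.151, np.float64(2.5)), (0.143, np.float64(1.4)), (0.135, np.float64(2.2)), (0.128, np.float64(1.5)), (0.12, np.float64(1.3)), (0.112, np.float64(2.5)), (0.105, np.float64(2.4)), (0.097, np.float64(2.4)), (0.089, np.float64(1.6)), (0.082, np.float64(1.4)), (0.074, np.float64(2.4)), (0.066, np.float64(2.6)), (0.058, np.float64(2.3)), (0.051, np.float64(2.2)), (0.043, np.float64(1.9)), (0.035, np.float64(1.9)), (0.028, np.float64(3.2)), (0.02, np.float64(4.5)), (0.012, np.float64(5.9)), (0.009, np.float64(7.0)), (0.006, np.float64(8.1)), (0.003, np.float64(8.4)), (0.0, np.float64(8.6)), (-0.003, np.float64(8.3)), (-0.006, np.float64(8.9)), (-0.009, np.float64(9.2)), (-0.012, np.float64(10.0)), (-0.015, np.float64(10.2)), (-0.018, np.float64(10.9))] 27.225 [-3.11569919  1.20495427 10.89609907]
```

Run:
```python
from h import *
s=bot.get_state(); print(s["t"],s["tcp_pos"][2],p(s["tcp_pos"]),s["contact_force"],"cmd z",62+130*np.sin(-.018)+8)
bot.dwell(.5); s=bot.get_state(); print(s["tcp_pos"][2],s["contact_force"])
```

```text
27.225 68.26566324183275 [-7.00631666e+01 -4.68708778e-02] [-2.91737255  1.01052475 10.77679653] cmd z 67.66012635795298
68.24940586795245 [-2.6043279   1.67370987 10.03584196]
```

A steady push of about 10.5 N is reached. I'll release and look.

Run:
```python
from h import *
s=bot.get_state(); P=s["tcp_pos"]
bot.movel(P+[0,0,60],max_speed=40)
look("w3"); s=bot.get_state(); print(s["contact_force"])
```

```text
crop origin 253 220 t 30.2417
[-0.21064764 -0.28225113  0.13197824]
```

View pics/w3.png

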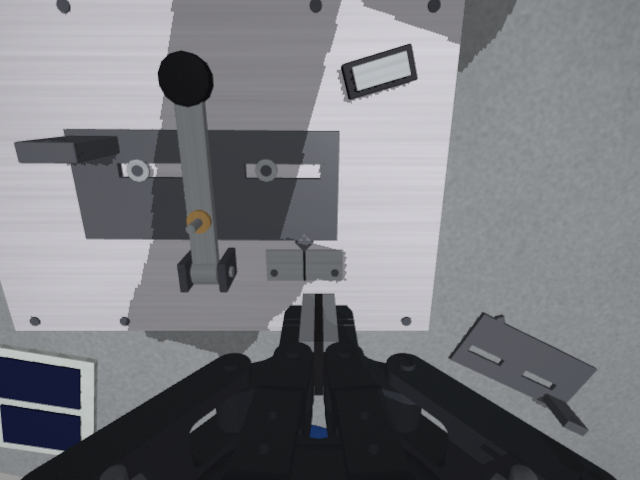

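View pics/w3c.png

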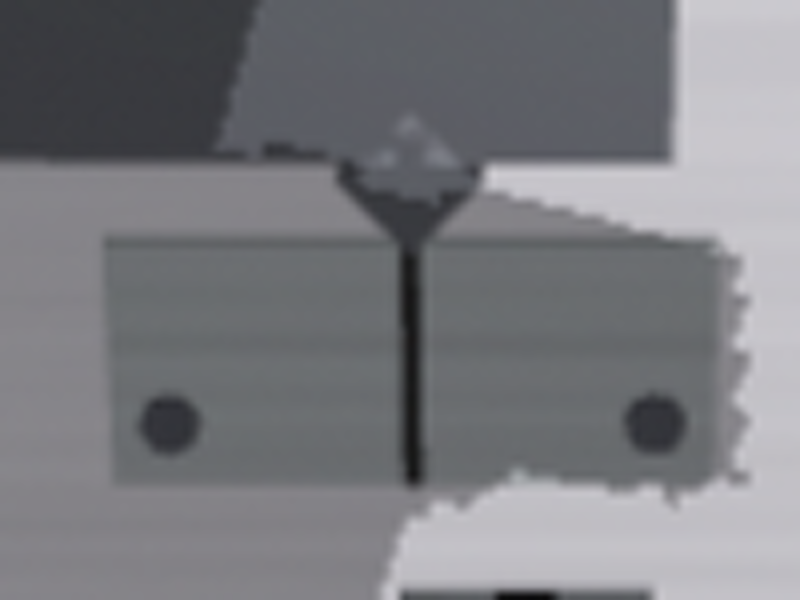

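The lever is down (pad at (186,78)) and stayed there. The pointer, crop (408,240), is still on the line, crop (410,250). I'm handing in.

```bash
python3 -c "
from h import *
m=dict(np.load('w3.npz')); print(p(cast(m,(186,78),70)))
print(bot.sign_off())"
```

```text
[-70.21569567   2.55176216]
the job is handed in; nothing more can be done
None
```

The bracket's pointer stands on the scribed line (about 0.4 mm off before clamping, still on it by eye after release). The lever was pressed with about 10.5 N on its pad, released and stayed down, and the job was handed in at about 30 s; no verdict was returned.

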